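# Pan under the nozzle, piston drawn to the pointer

### The job

Get the filling station ready for an air purge: slide the empty steel pan, without lifting it off the slab, from its side ring to the middle ring under the nozzle. Then draw the piston gently straight up out of its bore, without levering it sideways or letting it drop, until its disc collar is level with the pointer on the column, and finish while still holding it there, the rod still partly in the bore. Leave the pointer and everything else where it is.

Things in the scene. Friction and masses are not known exactly. Their poses are not given: they have to be found in the camera images.
- station: Fixed filling station on a white slab 12 mm thick; origin at bench level straight below the bore axis, z up, +x away from the robot, y along the slab. The slab spans x -70 to +130, y -210 to +210 mm. A steel column 22 mm thick stands at x +90, y +75 mm, up to 278 mm, with a bracket to the upright barrel on the axis (117 to 139 mm high). Black rings 110 mm across at x 0, y -140, 0 and +140 mm.
- mark (a point): Centre of the middle ring on the slab's top face (12 mm above the bench), straight below the nozzle.
- bore_mouth (a point): Centre of the barrel's open upper end, 190 mm above the bench. The aluminium barrel is 42 mm in diameter, 88 to 190 mm above the bench, nozzle tip below it at 74 mm. Its bore is vertical, 21.5 mm wide and 92 mm deep, with a closed floor 98 mm above the bench.
- pointer_tip (a point): Tip of the pointer: a level steel tongue 14 mm wide, 6 mm thick, on a black clamp on the column, aimed at the bore axis and ending 38 mm from it. The point lies at mid-thickness; its height differs from run to run, 236 to 266 mm above the bench. The clamp slips only if pushed with over 12 N.
- piston: Loose piston, 146 mm long, 0.18 to 0.35 kg, resting on the bore's floor (origin 98 mm above the bench); it falls back if released. From its lower end (origin; z along the axis, up): steel rod 20 mm thick to 100 mm, disc collar 38 mm across to 106 mm, white round grip 22 mm thick to 146 mm. Grasp the white grip from above, closing along the station's y to clear column and pointer.
- collar (a point): Centre of the piston's disc collar at mid-thickness, 103 mm above the piston's origin; this is to be level with the pointer tip (201 mm above the bench at the start).
- pan: Loose round steel pan, 84 mm across at the foot, 94 mm at the rim, 35 mm high, 0.2 to 0.42 kg, empty, in the left or right ring. Origin at the centre of its underside, z up. A bar handle 14 mm wide and 10 mm thick runs from the rim along the pan's -x, roughly towards the robot, to 142 mm from the centre, its mid-height 27 mm above the underside.
- pan_handle (a point): Grip point in the middle of the handle's width and thickness, 107 mm from the pan's centre along the pan's -x and 27 mm above its underside (39 mm above the bench). Pinched from above with the fingers closing along the pan's y, it leaves the gripper clear of the barrel also in the middle ring.
- jar: Bystander: loose amber jar, 56 mm across, 70 mm high, in the other side ring. Origin under its centre.
- vial: Bystander: loose small clear vial, 26 mm across, 50 mm high, at the slab's far edge. Origin under its centre.
- well_plate: Bystander: loose flat well plate 85 by 127 by 16 mm on the bench to the right. Origin under its centre.
- flask: Bystander: loose lying culture flask 85 by 75 by 34 mm with a neck, on the bench to the left. Origin under the centre of its body.
- reagent: Bystander: loose white bottle, 70 mm across, 150 mm high, on the bench far right. Origin under its centre.
There are look-alikes about, which are no part of the job. There is more than one size of the piston; the one meant has the size given above.

How it is judged:
By the outcome, as a careful person would: the job done as asked, in the order asked, and still so for the second after the job is handed in, while the arm keeps its last pose, push and grip.
It also fails if it takes over 54 s, if anything falls off the work surface, if the arm or the gripper's body presses on something with over 40 N, if the wrist force passes 120 N, or if a joint passes its speed limit or range.

### The arm

A 6-joint arm with a two-finger parallel gripper is mounted at the origin on the work surface. World frame = base frame: x ahead of the robot, y to its left, z up, the work surface at z = 0. Lengths are in mm, angles in rad, forces in N, time in s.
With the tool pointing down it reaches from about 250 to 800 mm from the base axis. Payload 3.9 kg.
Tool frame: the origin (TCP) lies between the finger pads; the fingertips stand 17 mm ahead of it and the grasp point (between the pads) lies 2 mm behind it; z points along the fingers, y is the line along which they close (so a half turn about z gives the same grasp; the last joint's range is limited). The gripper opens to 85 mm and grips with 20 to 120 N. Pads are 22 mm wide; open, the fingers measure 114 mm over their backs; the gripper's body (76 mm by 85 mm) begins 54 mm behind the grasp point. The pads swing forward as they close: fully open they stand 13 mm farther back than shut.
Start: joints at [1.232, 0.26, -0.138, 1.173, 0, 1.571], TCP at [174.482, 495.148, 248.304] pointing down, gripper open.
Joint ranges: [-2.78, 2.78], [-0.83, 1.72], [-1.28, 1.37], [-1.9, 2.12], [-1.57, 1.48], [-3.14, 3.14]. Speed limits (rad/s): [2.57, 2.57, 3.14, 3.14, 3.14, 3.14].

### API

Orientations are given as a unit quaternion [w, x, y, z].
In Python, from rig import bot gives the robot as it stands. The module is installed in compiled form; this text tells all that it offers.
- The arm moves only by the shell command python3 -m creep 'ROWS'. ROWS is a JSON object with one list for each field, all of the same length, 1 to 8, a row being the entries at one place: sx, sy, sz (the shift in a scale on which 1.0 is 750 mm), turn (a turn about the tool's z in parts of the range, where 1.0 means 4 rad), finger_gap (the opening from 0.0 (shut) to 1.0 (fully open)); each row is the pose to reach, as a shift and turn from the pose commanded when the command began, along the tool's axes at that moment; what a row does not reach only later rows make up. A row lasts 1/12 s, in which the tool goes at most 41.7 mm and 0.125 rad, less where a joint would pass 70% of its speed; a pose out of reach is approached as far as the arm can. The fingers move at their own pace and stop on an object; the grip force is fixed at half the most. Time passes only in rows, so rows that do not move let the fingers close. It prints the time, the measured TCP pose, the force, the opening and the grip force at its end. Input that does not fit is refused with a message, and nothing moves.
- bot.state(): the state, without advancing time (a new reading comes with each control period).
- bot.get_image(name): name is "scene" or "top" or "wrist"; returns the picture (384x512x3 uint8, red, green, blue); there is no depth.
- bot.camera_model(name): a dict with "fx", "fy", "cx", "cy" (pixels), "xyz" and "orientation" of the camera in the world. Camera axes: x right, y up, looking along -z (the intrinsics and any distortion apply to the point x, -y, -z); pixel columns grow to the right and rows downward; lengths in mm; the calibration is good to about 2 mm. A picture is of the moment at which its call begins: read the wrist's pose just before it. camera_model takes no time and is no camera call; for the wrist camera it gives the pose at the moment of the call.
- bot.job_done(): hands the job in; it is judged then, once.
The state is a dict: "time": time; "qpos": joint angles; "qvel": joint speeds; "joint_torque": joint torques, N m; "eef_pos": TCP position; "orientation": TCP orientation; "wrist_force": force on the tool from outside, world axes, zero at the start; "ft_torque": the same for the moment, N m; "finger_gap": opening from 0.0 (shut) to 1.0 (fully open); "finger_force": force on a finger pad.
Only numpy, scipy, OpenCV 4.12 (cv2) and the standard library are available. Lean on these libraries where they do the work, as an engineer would, in place of code of your own. Each camera call takes 0.05 s, during which the arm holds its last target. There are 200 camera calls.

## Working session

There is one attempt and no reset: what is moved stays moved. The work goes in short steps, Python scripts to look and compute and a shell command to move; the robot and the scene stay as the last step left them, time stands still between calls to the robot, and variables do not carry over. Pictures are saved under pics/ and viewed, at most 10 in all, crops included, and the job is handed in when it is done.

```bash
mkdir -p pics; python3 - <<'E'
from rig import bot
import cv2
for n in("scene","top"):
    cv2.imwrite(f"pics/{n}0.png",cv2.resize(bot.get_image(n)[:,:,::-1],(800,600),interpolation=cv2.INTER_CUBIC))
    print(n,bot.camera_model(n))
print(bot.camera_model("wrist"));print(bot.state())
E
```

```text
scene {'fx': 420.3299698528979, 'fy': 420.3299698528979, 'cx': 252.36084172466852, 'cy': 189.7420212859795, 'xyz': array([1196.331948  , -695.78713152,  964.22565246]), 'orientation': array([0.83958372, 0.39486666, 0.15103899, 0.34112567])}
top {'fx': 473.79617592204846, 'fy': 473.79617592204846, 'cx': 252.88913889444098, 'cy': 195.6847190891604, 'xyz': array([ 254.54206628,  -23.84635962, 1535.11810933]), 'orientation': array([ 0.72292909,  0.07835126, -0.07488347, -0.68236873])}
{'fx': 314.70057290999534, 'fy': 314.70057290999534, 'cx': 254.777444053558, 'cy': 191.78273612435527, 'xyz': array([ 98.79679083, 521.0493157 , 373.17719786]), 'orientation': array([ 0.80595483, -0.12933627, -0.09077099,  0.5704994 ])}
{'time': 0.1, 'qpos': array([ 1.23199380e+00,  2.60612829e-01, -1.39245918e-01,  1.17272976e+00,
       -4.56262681e-05,  1.57085007e+00]), 'qvel': array([-1.45718230e-03, -7.48664500e-04,  4.60177806e-03,  2.57705392e-04,
        2.88694219e-05, -2.27744411e-03]), 'joint_torque': array([-1.39573053e-04, -4.06507301e+01,  2.54527259e+01,  1.00222669e-02,
       -1.67567481e-05, -1.09760308e-05]), 'eef_pos': array([174.30227115, 494.58703704, 247.54880122]), 'orientation': array([-1.28563290e-04,  1.68618612e-01,  9.85680963e-01, -8.87112280e-04]), 'wrist_force': array([-0.12422042, -0.39933694, -0.3999299 ]), 'ft_torque': array([ 0.01132461, -0.02177993, -0.00146984]), 'finger_force': 0.0, 'finger_gap': 1.0027806914172415}
```

View pics/scene0.png

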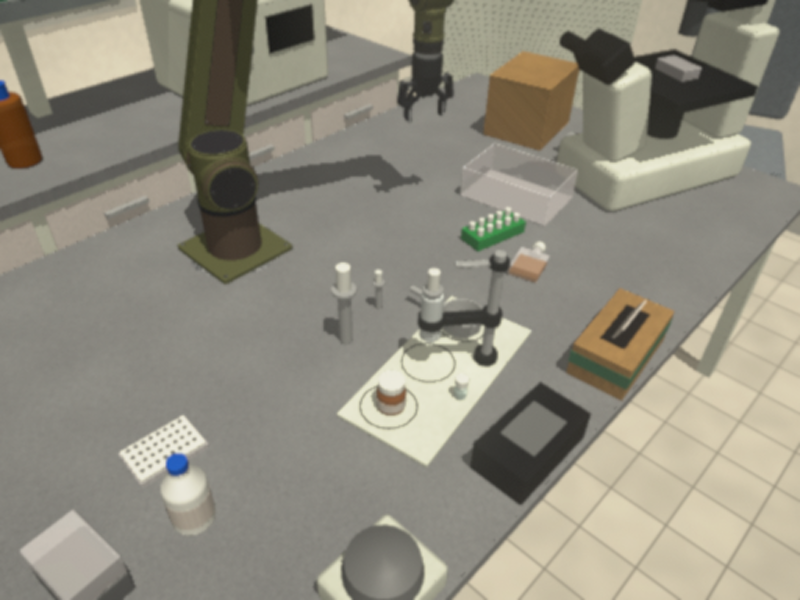

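View pics/top0.png

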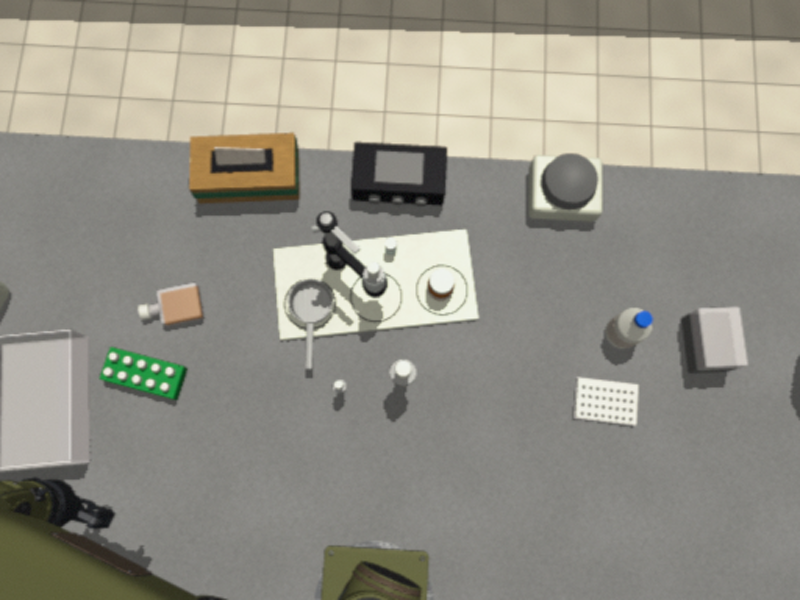

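The scene view shows the station, with the jar in the right ring and decoy pistons at about (343,300) and (378,290). The top view shows the slab corners at about (273,249), (467,231), (479,320) and (280,339). The pan is in the left ring at (310,303), with its handle end at (309,372). I'll enlarge both.

```bash
cat > h.py <<'E'
import numpy as np, cv2
from rig import bot
from scipy.spatial.transform import Rotation as R
def rot(q): return R.from_quat([q[1],q[2],q[3],q[0]]).as_matrix()
def ray(m,u,v):
    d=rot(m["orientation"])@np.array([(u-m["cx"])/m["fx"],-(v-m["cy"])/m["fy"],-1.])
    return np.array(m["xyz"]),d/np.linalg.norm(d)
def plane(m,u,v,z):
    o,d=ray(m,u,v); return o+d*(z-o[2])/d[2]
def tri(obs):
    A=np.zeros((3,3));b=np.zeros(3);
    for m,u,v in obs:
        o,d=ray(m,u,v);P=np.eye(3)-np.outer(d,d);A+=P;b+=P@o
    x=np.linalg.solve(A,b)
    return x,[round(float(np.linalg.norm((np.eye(3)-np.outer(ray(*t)[1],ray(*t)[1]))@(x-t[0]["xyz"]))),1) for t in obs]
def proj(m,p):
    c=rot(m["orientation"]).T@(np.asarray(p,float)-m["xyz"]); return m["cx"]-m["fx"]*c[0]/c[2], m["cy"]+m["fy"]*c[1]/c[2]
def crop(img,x,y,w,h,s,name):
    cv2.imwrite(name,cv2.resize(img[y:y+h,x:x+w,::-1],None,fx=s,fy=s,interpolation=cv2.INTER_CUBIC))
E
python3 - <<'E'
from h import *
crop(bot.get_image("top"),165,125,150,120,5,"pics/topc.png")
crop(bot.get_image("scene"),210,155,140,120,5,"pics/scenec.png")
m=bot.camera_model("top")
for p in [(273,249),(467,231),(479,320),(280,339)]: print(plane(m,p[0]/1.5625,p[1]/1.5625,12))
E
```

```text
[699.40097283 261.88120095  12.        ]
[ 763.88012138 -151.67564392   12.        ]
[ 569.82393762 -183.98491235   12.        ]
[505.42698893 229.11992057  12.        ]
```

View pics/topc.png

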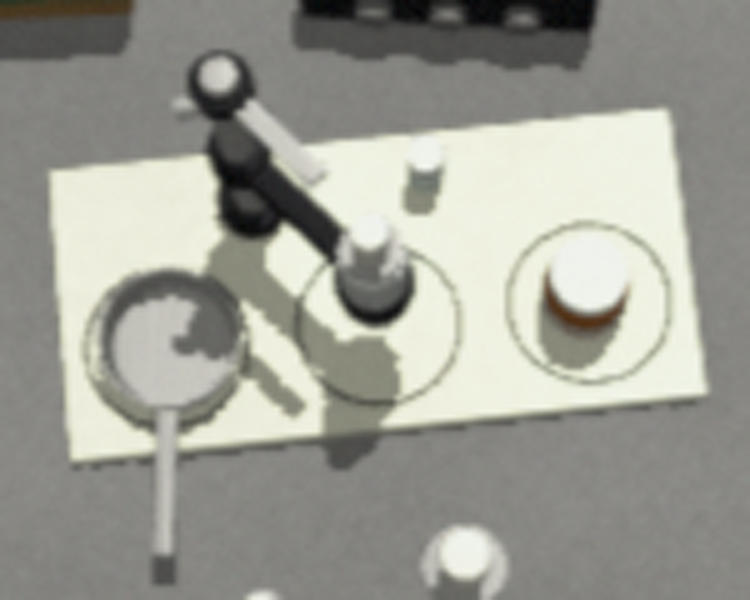

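View pics/scenec.png

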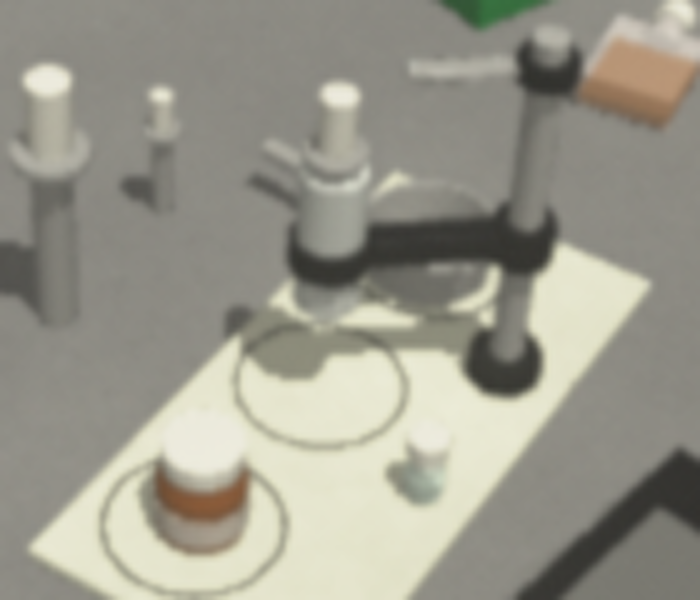

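Top crop: slab corners (50,170), (668,110), (706,393) and (72,460). The middle ring is centred at (379,323), the pointer tip at (317,176), the grip top at (371,232), the pan rim at about (170,343) and the handle end at (164,556). Scene crop: pointer tip (411,69), grip top (340,95), middle ring (320,382).

```bash
cat > a.py <<'E'
from h import *
T=bot.camera_model("top");S=bot.camera_model("scene")
t=lambda x,y:(T,(x+.5)/5-.5+165,(y+.5)/5-.5+125)
s=lambda x,y:(S,(x+.5)/5-.5+210,(y+.5)/5-.5+155)
E
python3 - <<'E'
from a import *
np.set_printoptions(precision=1,suppress=True)
C=np.array([plane(*t(*p),12)[:2] for p in[(50,170),(668,110),(706,393),(72,460)]])
L=np.array([[130,210],[130,-210],[-70,-210],[-70,210]],float)
a,b=C-C.mean(0),L-L.mean(0)
th=np.arctan2((b[:,0]*a[:,1]-b[:,1]*a[:,0]).sum(),(a*b).sum());Rm=np.array([[np.cos(th),-np.sin(th)],[np.sin(th),np.cos(th)]])
o=C.mean(0)-Rm@L.mean(0);print("station",o,th,"resid",C-(L@Rm.T+o))
print("ring top",plane(*t(379,323),12),"scene",plane(*s(320,382),12))
print("right ring",plane(*t(590,302),12), "pred",Rm@[0,-140]+o)
for n,p,q in[("tip",(317,176),(411,69)),("grip",(371,232),(340,95)),("col top",(219,75),(551,42))]:
    x,e=tri([t(*p),s(*q)]);print(n,x,e,"local",Rm.T@(x[:2]-o))
print("left ring",Rm@[0,140]+o)
for n,p,z in[("rim",(170,343),47),("hstart",(168,410),44),("hend",(164,556),44),("hendbot",(163,583),34),("grip244",(371,232),244)]:
    x=plane(*t(*p),z);print(n,x,Rm.T@(x[:2]-o))
print("ring scene corner",plane(*s(652,285),12),plane(*s(30,548),12), Rm@[130,210]+o,Rm@[-70,-210]+o)
E
```

```text
station [608.3  35.6] 0.16263099868328254 resid [[-0.6 -1.4]
 [-2.5  1.3]
 [ 1.8  1.6]
 [ 1.3 -1.6]]
ring top [609.7  35.9  12. ] scene [609.2  35.1  12. ]
right ring [ 632.  -102.6   12. ] pred [ 631.  -102.5]
tip [634.8  66.  257. ] [0.6, 0.6] local [31.  25.7]
grip [609.   35.  241.2] [0.4, 0.4] local [ 0.6 -0.7]
col top [686.1 124.  272.2] [0.4, 0.4] local [91.  74.6]
left ring [585.7 173.8]
rim [580.6 168.   47. ] [ -6.  135.2]
hstart [537.2 166.1  44. ] [-49.  140.3]
hend [443.3 160.8  44. ] [-142.6  150.3]
hendbot [427.3 161.3  34. ] [-158.3  153.3]
grip244 [608.   34.6 244. ] [-0.5 -0.9]
ring scene corner [707.  258.6  12. ] [ 578.6 -184.3   12. ] [702.6 263.9] [ 573.3 -183. ]
```

```bash
python3 - <<'E'
from a import *
np.set_printoptions(precision=1,suppress=True)
for n,p,q in[("big top",(467,552),(48,80)),("small top",(263,597),(160,95))]:
    print(n,tri([t(*p),s(*q)]))
print("big base",plane(*s(60,318),0),"small base",plane(*s(165,207),0))
st=bot.state();Rt=rot(st["orientation"]);print("tool axes\n",Rt)
print("to prelook", Rt.T@(np.array([478.,163,180])-st["eef_pos"]))
# desired yaw: tool y along pan y (angle .056 + 90deg)
ya=np.degrees(np.arctan2(Rt[1,1],Rt[0,1]));print("tool y dir deg",ya,"want",90+np.degrees(.056),"or -")
E
```

```text
big top (array([436.4, -29.9, 193.8]), [0.2, 0.2])
small top (array([413.3,  90.4, 103.9]), [1.5, 1.5])
big base [440.6 -32.4   0. ] small base [410.8  95.8   0. ]
tool axes
 [[-0.9  0.3 -0. ]
 [ 0.3  0.9 -0. ]
 [-0.  -0.  -1. ]]
to prelook [-396.7 -211.9   68. ]
tool y dir deg 70.59002908043223 want 93.20856365273261 or -
```

Careful with the scale: shifts go in shares of 750 mm and turns go in shares of 4 rad. That gives: -330 mm / 750 = -0.44, -200 mm / 750 = -0.2667, -0.395 rad / 4 = -0.0988.

```bash
python3 -m creep '{"sx":[-0.2667,-0.2667,-0.2667,-0.2667,-0.44,-0.44,-0.44,-0.44],"sy":[-0.1413,-0.1413,-0.1413,-0.1413,-0.2347,-0.2347,-0.2347,-0.2347],"sz":[0.0133,0.0133,0.0133,0.0133,0.0267,0.0267,0.0267,0.0267],"turn":[-0.05,-0.05,-0.05,-0.05,-0.0988,-0.0988,-0.0988,-0.0988],"finger_gap":[1,1,1,1,1,1,1,1]}'
python3 - <<'E'
from h import *
np.set_printoptions(precision=1,suppress=True)
st=bot.state();Rt=rot(st["orientation"])
print("to", Rt.T@(np.array([478.,163,150])-st["eef_pos"]),np.degrees(np.arctan2(Rt[1,1],Rt[0,1])))
E
```

```text
time: 0.87
eef_pos: [394.5, 254.7, 231.3]
orientation: [0.0, -0.028, 1.0, 0.0]
wrist_force: [0.8, 0.1, 0.3]
finger_gap: 1.002
finger_force: 0.0
to [-78.2 -96.3  81.3] 93.25259202986585
```

Converted, -96 mm / 750 = -0.128, 81 mm / 750 = 0.108.

```bash
python3 -m creep '{"sx":[-0.0533,-0.104,-0.104,-0.104,-0.104,-0.104],"sy":[-0.064,-0.128,-0.128,-0.128,-0.128,-0.128],"sz":[0.0533,0.0933,0.0933,0.108,0.108,0.108],"turn":[0,0,0,0,0,0],"finger_gap":[1,1,1,1,1,1]}'
python3 - <<'E'
from h import *
import json
np.set_printoptions(precision=1,suppress=True)
m=bot.camera_model("wrist");im=bot.get_image("wrist");crop(im,0,0,512,384,1.5,"pics/w1.png")
json.dump({k:np.asarray(v).tolist() for k,v in m.items()},open("w1.json","w"))
print(m, proj(m,[478,163,39]),proj(m,[478,163,44]))
E
```

```text
time: 1.37
eef_pos: [476.1, 163.9, 149.2]
orientation: [-0.002, -0.027, 1.0, -0.0]
wrist_force: [0.2, -0.2, 0.4]
finger_gap: 0.999
finger_force: 0.0
{'fx': 314.70057290999534, 'fy': 314.70057290999534, 'cx': 254.777444053558, 'cy': 191.78273612435527, 'xyz': array([396.5, 159.3, 275.1]), 'orientation': array([ 0.7, -0.1, -0.1,  0.7])} (np.float64(253.94776530961056), np.float64(197.68132256436905)) (np.float64(253.93150303183776), np.float64(199.77980117770318))
```

View pics/w1.png

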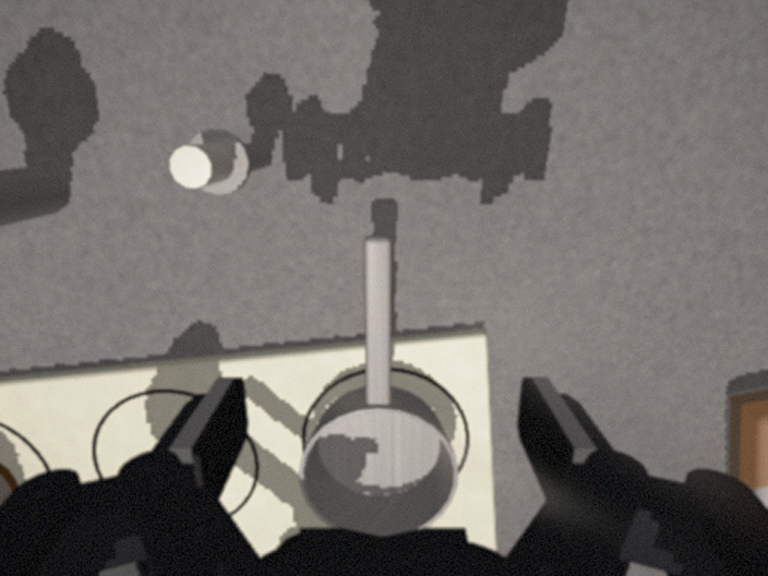

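The wrist view shows the handle centre line running from its end at (377,240) to the rim at (379,403), in 1.5x pixels. The open fingers stand symmetric about it.

```bash
python3 - <<'E'
from a import *
import json
np.set_printoptions(precision=1,suppress=True)
m=json.load(open("w1.json"));m["xyz"]=np.array(m["xyz"])
w=lambda x,y:(m,(x+.5)/1.5-.5,(y+.5)/1.5-.5)
print("end tri top+wrist",tri([t(164,556),w(377,240)]),tri([t(168,410),w(379,403)]))
e=plane(*w(377,240),44);r=plane(*w(379,403),44);print(e,r)
d=(r-e)/np.linalg.norm(r-e);print("yaw",np.arctan2(d[1],d[0]),"grip",e+35*d,"ctr",e+142*d, "len", np.linalg.norm(r-e))
print("decoy small",plane(*w(190,166),103))
# check slab corner
print("slab near-left corner",plane(*w(485,325),12))
st=bot.state();Rt=rot(st["orientation"]);g=e+35*d;g[2]=37
print("move",Rt.T@(g-st["eef_pos"]),np.degrees(np.arctan2(Rt[1,1],Rt[0,1])),st["eef_pos"])
E
```

```text
end tri top+wrist (array([441.3, 158.8,  64.7]), [0.8, 0.8]) (array([536.3, 165.2,  48.7]), [0.3, 0.3])
[446.5 159.3  44. ] [539.1 165.   44. ]
yaw 0.06230037820942232 grip [481.4 161.4  44. ] ctr [588.2 168.1  44. ] len 92.7286044135455
decoy small [410.7  91.9 103. ]
slab near-left corner [501.9 226.7  12. ]
move [ -5.1  -3.7 113.2] 93.18534698481174 [476.3 164.8 150.2]
```

```bash
python3 -m creep '{"sx":[-0.0053,-0.0053,-0.0053,-0.0053,-0.0053,-0.0053],"sy":[-0.004,-0.004,-0.004,-0.004,-0.004,-0.004],"sz":[0.0467,0.0933,0.1267,0.1507,0.1507,0.1507],"turn":[0,0,0,0,0,0],"finger_gap":[1,1,1,1,1,1]}'
python3 - <<'E'
from h import *
m=bot.camera_model("wrist");im=bot.get_image("wrist");crop(im,0,0,512,384,1.5,"pics/w2.png")
s=bot.state();print(s["eef_pos"],s["wrist_force"])
E
```

```text
time: 1.92
eef_pos: [480.4, 163.2, 37.9]
orientation: [-0.0, -0.029, 1.0, -0.0]
wrist_force: [0.0, 0.0, 0.9]
finger_gap: 0.999
finger_force: 0.0
[481.60018948 163.37465216  38.76998063] [ 0.18902107 -1.02992829  1.52456428]
```

View pics/w2.png

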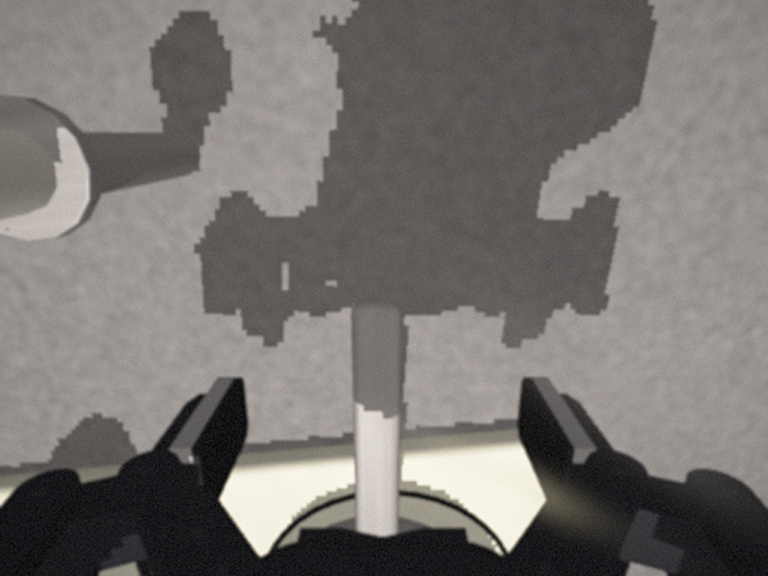

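The handle is centred at x=377 and the finger midpoint is about 382, so the handle sits about 1.3 mm to -y. I'll shift and close.

Converted, -1.5 mm / 750 = -0.002, 1 mm / 750 = 0.0013.

```bash
python3 -m creep '{"sx":[0,0,0,0,0,0,0,0],"sy":[-0.002,-0.002,-0.002,-0.002,-0.002,-0.002,-0.002,-0.002],"sz":[0.0013,0.0013,0.0013,0.0013,0.0013,0.0013,0.0013,0.0013],"turn":[0,0,0,0,0,0,0,0],"finger_gap":[1,0,0,0,0,0,0,0]}'; python3 -m creep '{"sx":[0,0,0,0],"sy":[0,0,0,0],"sz":[0,0,0,0],"turn":[0,0,0,0],"finger_gap":[0,0,0,0]}'
```

```text
time: 2.63
eef_pos: [481.2, 160.8, 36.5]
orientation: [-0.0, -0.028, 1.0, 0.0]
wrist_force: [-1.2, 2.1, 1.9]
finger_gap: 0.148
finger_force: 58.4
time: 2.97
eef_pos: [481.1, 160.7, 36.4]
orientation: [-0.0, -0.028, 1.0, 0.0]
wrist_force: [-2.0, 0.9, 2.7]
finger_gap: 0.15
finger_force: 58.4
```

Converted, -58 mm / 750 = -0.0773, -51 mm / 750 = -0.068, 0.078 rad / 4 = 0.0195.

```bash
python3 -m creep '{"sx":[-0.0013,-0.0027,-0.004,-0.0053,-0.0067,-0.008,-0.0093,-0.0107],"sy":[-0.0093,-0.02,-0.0293,-0.0387,-0.048,-0.0587,-0.068,-0.0773],"sz":[0,0,0,0,0,0,0,0],"turn":[0.0025,0.005,0.0075,0.01,0.0125,0.015,0.0175,0.0195],"finger_gap":[0,0,0,0,0,0,0,0]}'; python3 - <<'E'
from h import *
np.set_printoptions(precision=1,suppress=True)
st=bot.state();Rt=rot(st["orientation"])
print("to", Rt.T@(np.array([503.8,45.8,36.5])-st["eef_pos"]),np.degrees(np.arctan2(Rt[1,1],Rt[0,1])),st["wrist_force"])
E
```

```text
time: 3.63
eef_pos: [492.5, 102.3, 36.4]
orientation: [-0.0, 0.012, 1.0, 0.0]
wrist_force: [-0.8, 3.0, 0.9]
finger_gap: 0.151
finger_force: 58.6
to [-12.6 -56.3  -0.1] 88.67893263912521 [-0.8  3.   0.9]
```

Converted, -56 mm / 750 = -0.0747, -49 mm / 750 = -0.0653, 0.078 rad / 4 = 0.0195.

```bash
python3 -m creep '{"sx":[-0.002,-0.004,-0.006,-0.008,-0.0107,-0.0127,-0.0147,-0.0168],"sy":[-0.0093,-0.0187,-0.028,-0.0373,-0.0467,-0.056,-0.0653,-0.0747],"sz":[0,0,0,0,0,0,0,0],"turn":[0.0025,0.005,0.0075,0.01,0.0125,0.015,0.0175,0.0195],"finger_gap":[0,0,0,0,0,0,0,0]}'; python3 - <<'E'
from h import *
np.set_printoptions(precision=1,suppress=True)
im=bot.get_image("top");crop(im,165,125,150,120,5,"pics/topd.png")
st=bot.state();Rt=rot(st["orientation"]);print(Rt[:2,1],st["eef_pos"],st["wrist_force"])
E
```

```text
time: 4.3
eef_pos: [503.8, 46.2, 36.3]
orientation: [-0.0, 0.05, 0.999, 0.0]
wrist_force: [-0.7, 3.8, 1.4]
finger_gap: 0.151
finger_force: 58.6
[0.1 1. ] [504.1  44.9  36.3] [-0.8  0.5  2. ]
```

View pics/topd.png

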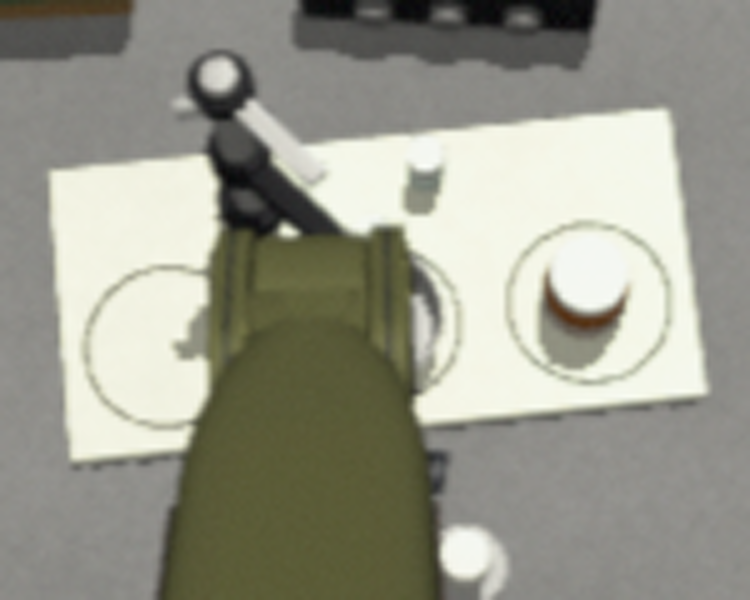

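```bash
python3 - <<'E'
from h import *
S=bot.camera_model("scene");im=bot.get_image("scene")
x0,y0,k=245,185,8
c=cv2.resize(im[y0:y0+62,x0:x0+85,::-1],None,fx=k,fy=k,interpolation=cv2.INTER_CUBIC)
th=np.linspace(0,2*np.pi,90)
for (r,z,col) in((55,12,(0,0,255)),(47,47,(255,0,0))):
    P=np.array([proj(S,[608.5+r*np.cos(a),35.3+r*np.sin(a),z]) for a in th])
    P=(P-[x0,y0]+.5)*k-.5
    for p in P: cv2.circle(c,tuple(int(round(v)) for v in p),1,col,-1)
cv2.imwrite("pics/sc2.png",c)
E
```

```text
(no output)
```

View pics/sc2.png

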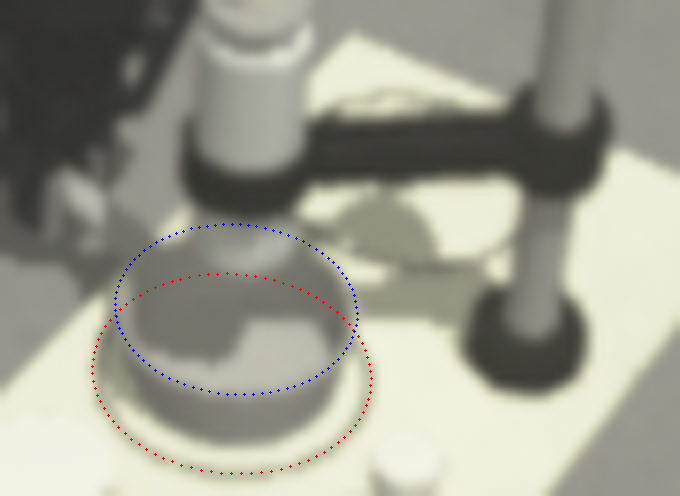

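The ring overlay lies on the black ring. The pan's rim and foot match the target circles within about 1 mm, so the pan is centred. Next I release it and rise.

Converted, -50 mm / 750 = -0.0667, -20 mm / 750 = -0.0267.

```bash
python3 -m creep '{"sx":[0,0,0,0,0,0,0,0],"sy":[0,0,0,0,0,0,0,0],"sz":[0,0,0,0,0,0,-0.0267,-0.0667],"turn":[0,0,0,0,0,0,0,0],"finger_gap":[0.3,0.6,0.6,1,1,1,1,1]}'; python3 -m creep '{"sx":[0,0,0,0,0,0,0,0],"sy":[0,0,0,0,0,0,0,0],"sz":[-0.0533,-0.1067,-0.16,-0.2133,-0.2667,-0.32,-0.3467,-0.3467],"turn":[0,0,0,0,0,0,0,0],"finger_gap":[1,1,1,1,1,1,1,1]}'; python3 - <<'E'
from h import *
np.set_printoptions(precision=1,suppress=True)
st=bot.state();Rt=rot(st["orientation"]);print(st["qpos"],np.degrees(np.arctan2(Rt[1,1],Rt[0,1])),"want",90+9.3, st["eef_pos"])
E
```

```text
time: 5.07
eef_pos: [500.8, 46.8, 84.3]
orientation: [-0.003, 0.05, 0.999, -0.001]
wrist_force: [-0.1, -0.5, -0.7]
finger_gap: 1.003
finger_force: 0.0
time: 5.73
eef_pos: [506.1, 47.2, 352.0]
orientation: [0.005, 0.05, 0.999, 0.001]
wrist_force: [0.4, 0.6, -0.5]
finger_gap: 0.996
finger_force: 0.0
[ 0.1  0.2  0.1  1.4 -0.   0.2] 84.29398776970756 want 99.3 [506.1  47.2 352. ]
```

Converted, -110 mm / 750 = -0.1467, -80 mm / 750 = -0.1067, -0.262 rad / 4 = -0.0655.

```bash
cat > shot.py <<'E'
import sys,pickle
from h import *
n=sys.argv[1]; d={}
for c in (["wrist"] if len(sys.argv)<3 else sys.argv[2:]):
    m=bot.camera_model(c);d[c]=(m,bot.get_image(c))
pickle.dump(d,open(n+".pkl","wb"))
m=d.get("wrist")
if m:
    print([np.round(proj(m[0],p)) for p in([608.5,35.3,244],[634,66,260])])
E
python3 shot.py A
python3 -m creep '{"sx":[-0.02,-0.04,-0.04,-0.04,-0.04,-0.04],"sy":[-0.0533,-0.1067,-0.1467,-0.1467,-0.1467,-0.1467],"sz":[0,0,0,0,0,0],"turn":[-0.015,-0.0325,-0.05,-0.0655,-0.0655,-0.0655],"finger_gap":[1,1,1,1,1,1]}'
python3 shot.py B wrist scene
python3 -m creep '{"sx":[0,0,0,0,0,0,0],"sy":[0.0533,0.1067,0.16,0.2133,0.2667,0.2667,0.2667],"sz":[0,0,0,0,0,0,0],"turn":[0,0,0,0,0,0,0],"finger_gap":[1,1,1,1,1,1,1]}'
python3 shot.py C wrist
```

```text
[array([253., 304.]), array([291., 338.])]
time: 6.28
eef_pos: [521.9, -65.5, 344.8]
orientation: [-0.001, -0.08, 0.997, 0.0]
wrist_force: [-0.4, -1.0, 0.0]
finger_gap: 0.999
finger_force: 0.0
[array([354., 310.]), array([388., 352.])]
time: 6.97
eef_pos: [489.4, 134.7, 346.2]
orientation: [-0.0, -0.084, 0.996, -0.0]
wrist_force: [-0.5, -0.1, 0.0]
finger_gap: 1.001
finger_force: 0.0
[array([119., 308.]), array([147., 350.])]
```

Converted, -108 mm / 750 = -0.144, -72 mm / 750 = -0.096.

```bash

python3 -m creep '{"sx":[-0.048,-0.096,-0.144,-0.144,-0.144],"sy":[-0.012,-0.024,-0.0373,-0.0373,-0.0373],"sz":[0,0,0,0,0],"turn":[0,0,0,0,0],"finger_gap":[1,1,1,1,1]}'
python3 shot.py C wrist scene
python3 -m creep '{"sx":[0.0027,0.0053,0.008,0.0107,0.0147,0.0147,0.0147],"sy":[-0.0533,-0.1067,-0.16,-0.2133,-0.2547,-0.2547,-0.2547],"sz":[0,0,0,0,0,0,0],"turn":[0,0,0,0,0,0,0],"finger_gap":[1,1,1,1,1,1,1]}'
python3 shot.py B wrist
cat > tile.py <<'E'
import pickle
from h import *
out=np.zeros((600,800,3),np.uint8)
for i,(f,c,w,h,k) in enumerate([("A","wrist",88,100,3),("B","wrist",88,100,3),("C","wrist",88,100,3),("B0","scene",66,50,6),("C","scene",66,50,6)]):
    if f=="B0": continue
    m,im=pickle.load(open(f+".pkl","rb"))[c]
    p=np.mean([proj(m,[608.5,35.3,230]),proj(m,[634,66,258])],0)
    x,y=int(p[0]-w/2),int(p[1]-h/2)
    x=max(0,min(x,512-w));y=max(0,min(y,384-h))
    t=cv2.resize(im[y:y+h,x:x+w,::-1],None,fx=k,fy=k,interpolation=cv2.INTER_CUBIC)
    X,Y=((i*266,0) if i<3 else ((i-3)*400,300)); t=t[:300,:min(t.shape[1],800-X)]
    out[Y:Y+t.shape[0],X:X+t.shape[1]]=t
    print(f,c,"offset",x,y,"k",k,"tile at",X,Y)
cv2.imwrite("pics/tiles.png",out)
E
python3 tile.py
```

```text
time: 7.43
eef_pos: [603.1, 119.8, 344.1]
orientation: [-0.001, -0.079, 0.997, -0.0]
wrist_force: [-1.4, -0.2, -0.1]
finger_gap: 1.001
finger_force: 0.0
[array([143., 190.]), array([176., 235.])]
time: 8.12
eef_pos: [620.2, -70.4, 347.4]
orientation: [0.0, -0.079, 0.997, 0.0]
wrist_force: [-0.3, 0.5, -0.2]
finger_gap: 1.004
finger_force: 0.0
[array([392., 204.]), array([430., 249.])]
A wrist offset 228 264 k 3 tile at 0 0
B wrist offset 362 172 k 3 tile at 266 0
C wrist offset 119 159 k 3 tile at 532 0
C scene offset 251 147 k 6 tile at 400 300
```

View pics/tiles.png

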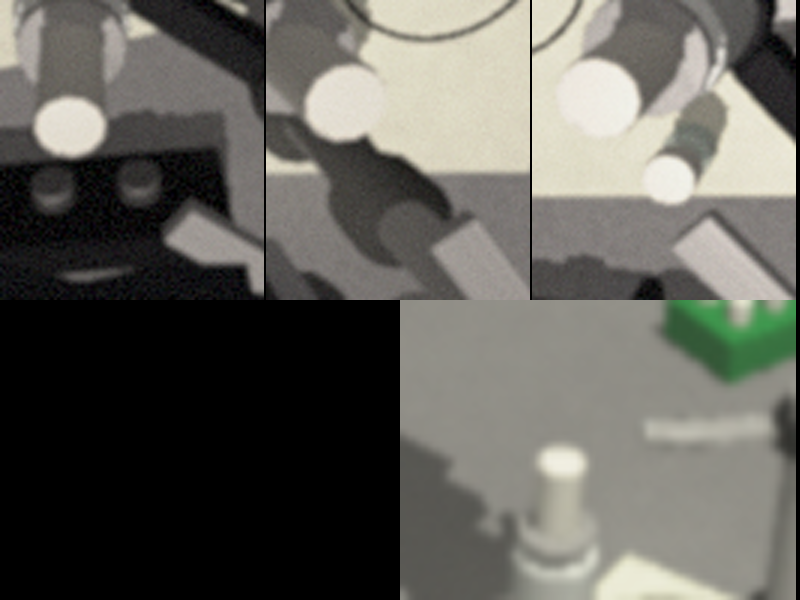

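In the tiles, the grip top is at A(70,127), B(79,104) and C(66,98). The end of the pointer's top edge is at A(179,224), B(187,232) and C(163,233). In the scene tile, the tip is at (246,131) and the grip top at (162,162).

```bash
python3 - <<'E'
from h import *
import pickle
np.set_printoptions(precision=1,suppress=True)
M={f:pickle.load(open(f+".pkl","rb")) for f in"ABC"}
off={"A":(228,264),"B":(362,172),"C":(119,159)}
def w(f,x,y): return (M[f]["wrist"][0],(x+.5)/3-.5+off[f][0],(y+.5)/3-.5+off[f][1])
def s(x,y): return (M["C"]["scene"][0],(x+.5)/6-.5+251,(y+.5)/6-.5+147)
G=[w("A",70,127),w("B",79,104),w("C",66.5,98)];P=[w("A",179,224),w("B",187,232),w("C",163,233)]
for fs in([0,1,2],[1,2],[0,1],[0,2]):
    a,b=tri([G[i] for i in fs]),tri([P[i] for i in fs]);print(fs,"grip",a,"tip top edge",b,"diff z",b[0][2]-a[0][2])
a,b=tri(G+[s(162,162)]),tri(P+[s(246,130)]);print("with scene",a,b,b[0][2]-a[0][2])
for f in"ABC":
  print(f,plane(*w(f,*{"A":(70,127),"B":(79,104),"C":(66.5,98)}[f]),244))
print("scene grip@244",plane(*s(162,162),244))
# scene-only: tip known xy direction: 38 mm along column dir from axis
th=.1626
for o in([608.4,35.3],):
  al=th+np.arctan2(75,90);tp=np.array(o)+38*np.array([np.cos(al),np.sin(al)])
  print("tip xy",tp)
  for z in(250,255,260,265): print(z,(np.array(proj(M["C"]["scene"][0],[*tp,z]))-[251,147]+.5)*6-.5)
  print("grip244 px",(np.array(proj(M["C"]["scene"][0],[*o,244]))-[251,147]+.5)*6-.5)
st=bot.state();Rt=rot(st["orientation"]);print("to above",Rt.T@(np.array([608.5,35.2,300])-st["eef_pos"]),np.degrees(np.arctan2(Rt[1,1],Rt[0,1])))
E
```

```text
[0, 1, 2] grip (array([610.9,  33.2, 243.2]), [0.1, 0.2, 0.3]) tip top edge (array([636.3,  63. , 258. ]), [0.4, 0.2, 0.4]) diff z 14.737145645187326
[1, 2] grip (array([610.9,  33.2, 243. ]), [0.3, 0.3]) tip top edge (array([636.4,  63.3, 257.7]), [0.2, 0.2]) diff z 14.656807984221501
[0, 1] grip (array([611.1,  33.2, 243.2]), [0.0, 0.0]) tip top edge (array([635.7,  62.6, 258.6]), [0.0, 0.0]) diff z 15.43064919313639
[0, 2] grip (array([610.3,  33.4, 244.1]), [0.1, 0.1]) tip top edge (array([637.2,  62.8, 256.8]), [0.3, 0.3]) diff z 12.790832539053213
with scene (array([610.9,  33.2, 243.3]), [0.1, 0.2, 0.3, 0.0]) (array([635.7,  62.9, 258.9]), [0.4, 0.5, 0.7, 0.4]) 15.607624228309078
A [610.4  33.3 244. ]
B [610.9  32.8 244. ]
C [610.2  33.5 244. ]
scene grip@244 [611.4  32.6 244. ]
tip xy [633.3  64. ]
250 [242.3 142.9]
255 [243.1 134.4]
260 [243.9 125.8]
265 [244.7 117.2]
grip244 px [161.  156.7]
to above [ -5.  104.8  47.4] 99.19811221262692
```

```bash
cat > fit.py <<'E'
from h import *
import pickle
from scipy.optimize import minimize
ax=np.array([610.8,33.3]);K=8
def region(m,im,pts):
    uv=np.array([proj(m,p) for p in pts]);o=np.floor(uv.min(0)).astype(int)-12;e=np.ceil(uv.max(0)).astype(int)+12
    e=np.minimum(e,[511,383])
    g=cv2.resize(im[o[1]:e[1],o[0]:e[0]].astype(np.float32).mean(2),None,fx=K,fy=K,interpolation=cv2.INTER_CUBIC)
    return o,g
def score(m,o,g,pts,sh):
    uv=(np.array([proj(m,p) for p in pts])+sh-o+.5)*K-.5
    hull=cv2.convexHull(uv.astype(np.float32)).astype(np.int32)
    a=np.zeros(g.shape,np.uint8);cv2.fillConvexPoly(a,hull,1)
    k=np.ones((3,3),np.uint8);d=cv2.dilate(a,k,iterations=12);er=cv2.erode(a,k,iterations=12)
    ins=(a>0)&(er==0);out=(d>0)&(a==0)
    return g[ins].mean()-g[out].mean()
def best(f,n):
    return max(((f(x,y),x,y) for x in n for y in n))
def disc(r,z): return [[*(ax+r*np.array([np.cos(t),np.sin(t)])),z] for t in np.linspace(0,6.28,40)]
def box(d,z,zs,al,L=16):
    u=np.array([np.cos(al),np.sin(al)]);v=np.array([-u[1],u[0]])
    return [[*(ax+(d+l)*u+s*7*v),z+h] for l in(0,L) for s in(-1,1) for h in zs]
al=.1626+np.arctan2(75,90)
if __name__=="__main__":
    tot=0;Z=np.arange(250,266,.5)
    for f,c,zs in(("A","wrist",[3]),("B","wrist",[3]),("C","wrist",[3]),("C","scene",[3,-3])):
        m,im=pickle.load(open(f+".pkl","rb"))[c]
        D=disc(11,244);o,g=region(m,im,D)
        b=best(lambda x,y:score(m,o,g,D,[x,y]),np.arange(-4,4.1,.25));sh=np.array(b[1:])
        P=box(38,258,zs,al);o,g=region(m,im,P)
        S=np.array([max(score(m,o,g,box(d,z,zs,al+da),sh) for d in(37,38,39) for da in(-.03,0,.03)) for z in Z])
        tot=tot+S;print(f,c,"shift",sh,"z",Z[S.argmax()],np.round(S[::4],1))
    print("joint",Z[tot.argmax()],np.round(tot[::2],1))
E
python3 fit.py
```

```text
A wrist shift [ 0.   -0.25] z 257.0 [20.8 27.3 50.1 52.2 53.1 42.8 13.4  4.1]
B wrist shift [-0.25  0.  ] z 255.5 [ 9.6 13.3 24.8 29.6 29.7 21.8 16.  14.7]
C wrist shift [-0.5  0. ] z 256.0 [15.1 42.8 48.7 51.4 47.9 42.8 20.3 10.1]
C scene shift [0.   0.25] z 260.5 [-2.8  2.9  8.1 13.  17.4 18.3 17.8 16.9]
joint 258.5 [ 42.7  62.7  86.4 111.9 131.7 143.9 146.2 145.8 148.1 148.5 125.7  94.5
  67.6  51.8  45.9  42.8]
```

Careful with the scale: shifts go in shares of 750 mm and turns go in shares of 4 rad. That gives: 102.5 mm / 750 = 0.1367, 70 mm / 750 = 0.0933.

```bash
python3 -m creep '{"sx":[-0.0027,-0.0053,-0.0093,-0.0093,-0.0093,-0.0093,-0.0093,-0.0093],"sy":[0.0467,0.0933,0.1367,0.1367,0.1367,0.1367,0.1367,0.1367],"sz":[0,0,0,0,0.04,0.0627,0.0627,0.0627],"turn":[0,0,0,0,0,0,0,0],"finger_gap":[1,1,1,1,1,1,1,1]}'; python3 - <<'E'
from fit import *
np.set_printoptions(precision=2,suppress=True)
E=[]
for _ in range(3):
    m=bot.camera_model("wrist");im=bot.get_image("wrist");st=bot.state();E.append(st["eef_pos"])
D=disc(11,244);o,g=region(m,im,D);b=best(lambda x,y:score(m,o,g,D,[x,y]),np.arange(-5,5.1,.25));print(b)
u=np.array(proj(m,[*ax,244]))+b[1:];p=plane(m,*u,244);print("grip",p,"pixel",u)
e=np.mean(E,0);Rt=rot(st["orientation"]);print(e,"to",Rt.T@(np.array([p[0],p[1],228])-e),np.degrees(np.arctan2(Rt[1,1],Rt[0,1])),Rt[:,2])
crop(im,int(u[0])-128,int(u[1])-96,256,192,3,"pics/w4.png")
E
```

```text
time: 8.83
eef_pos: [610.5, 34.7, 299.2]
orientation: [-0.001, -0.082, 0.997, 0.0]
wrist_force: [0.8, -0.5, 0.1]
finger_gap: 1.004
finger_force: 0.0
(np.float32(31.721237), np.float64(-0.5), np.float64(0.75))
grip [611.36  33.07 244.  ] pixel [253.72 220.8 ]
[611.9   34.2  300.83] to [ 0.92 -1.01 72.82] 99.3162122313796 [ 0.  0. -1.]
```

View pics/w4.png

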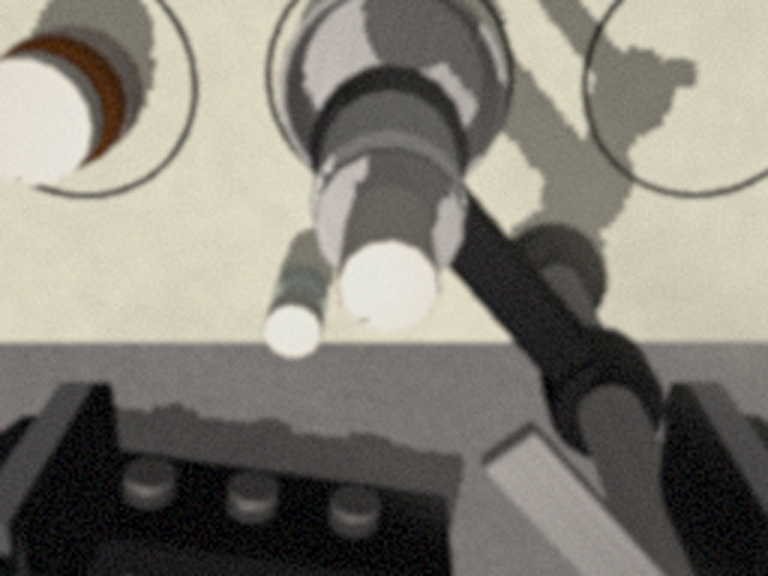

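The final wrist view has the grip top at (388,283), midway between the finger edges at 115 and 665. The pointer and column are clear of the fingers. Descending.

Converted, 73 mm / 750 = 0.0973, 65 mm / 750 = 0.0867.

```bash
python3 -m creep '{"sx":[0.0013,0.0013,0.0013,0.0013,0.0013,0.0013,0.0013],"sy":[-0.0013,-0.0013,-0.0013,-0.0013,-0.0013,-0.0013,-0.0013],"sz":[0.0267,0.0533,0.0733,0.0867,0.0973,0.0973,0.0973],"turn":[0,0,0,0,0,0,0],"finger_gap":[1,1,1,1,1,1,1]}'; python3 -m creep '{"sx":[0,0,0,0,0,0],"sy":[0,0,0,0,0,0],"sz":[0,0,0,0,0,0],"turn":[0,0,0,0,0,0],"finger_gap":[0.6,0.45,0.4,0.35,0.35,0.35]}'
```

```text
time: 9.57
eef_pos: [611.3, 32.5, 226.9]
orientation: [0.0, -0.081, 0.997, -0.0]
wrist_force: [0.4, -0.5, 0.1]
finger_gap: 1.002
finger_force: 0.0
time: 10.07
eef_pos: [611.1, 32.6, 226.5]
orientation: [0.0, -0.081, 0.997, 0.0]
wrist_force: [-0.4, 0.0, -1.0]
finger_gap: 0.351
finger_force: 0.0
```

Gap is about 30 mm with no contact. Now closing gently while watching the side force.

```bash
python3 -m creep '{"sx":[0,0,0,0,0,0,0,0],"sy":[0,0,0,0,0,0,0,0],"sz":[0,0,0,0,0,0,0,0],"turn":[0,0,0,0,0,0,0,0],"finger_gap":[0.3,0.28,0.26,0.24,0.22,0.2,0,0]}'; python3 -m creep '{"sx":[0,0,0],"sy":[0,0,0],"sz":[0,0,0],"turn":[0,0,0],"finger_gap":[0,0,0]}'; python3 -c "
from rig import bot
s=bot.state();print(s['wrist_force'],s['ft_torque'])"
```

```text
time: 10.73
eef_pos: [611.0, 32.8, 226.5]
orientation: [0.0, -0.081, 0.997, 0.0]
wrist_force: [-0.3, 1.9, 1.6]
finger_gap: 0.241
finger_force: 58.5
time: 10.98
eef_pos: [611.0, 32.8, 226.5]
orientation: [0.0, -0.081, 0.997, 0.0]
wrist_force: [-1.3, 1.3, 2.5]
finger_gap: 0.239
finger_force: 58.5
[-1.32661754  1.30477078  2.5259906 ] [ 0.552739    0.17257959 -0.01856624]
```

Converted, -20 mm / 750 = -0.0267, -17 mm / 750 = -0.0227.

```bash
python3 -m creep '{"sx":[0,0,0,0,0,0,0,0],"sy":[0,0,0,0,0,0,0,0],"sz":[-0.0027,-0.0067,-0.0107,-0.0147,-0.0187,-0.0227,-0.0267,-0.0267],"turn":[0,0,0,0,0,0,0,0],"finger_gap":[0,0,0,0,0,0,0,0]}'; python3 -m creep '{"sx":[0,0,0,0,0,0,0,0],"sy":[0,0,0,0,0,0,0,0],"sz":[-0.004,-0.008,-0.012,-0.016,-0.02,-0.024,-0.0267,-0.0267],"turn":[0,0,0,0,0,0,0,0],"finger_gap":[0,0,0,0,0,0,0,0]}'
```

```text
time: 11.65
eef_pos: [611.1, 32.4, 247.2]
orientation: [0.0, -0.081, 0.997, -0.0]
wrist_force: [0.1, 0.7, -3.1]
finger_gap: 0.243
finger_force: 58.8
time: 12.32
eef_pos: [611.3, 32.5, 267.0]
orientation: [0.001, -0.081, 0.997, -0.0]
wrist_force: [0.8, 0.2, -3.2]
finger_gap: 0.242
finger_force: 58.8
```

```bash
python3 -m creep '{"sx":[0,0,0,0,0,0,0,0],"sy":[0,0,0,0,0,0,0,0],"sz":[-0.004,-0.008,-0.012,-0.016,-0.0187,-0.0187,-0.0187,-0.0187],"turn":[0,0,0,0,0,0,0,0],"finger_gap":[0,0,0,0,0,0,0,0]}'; python3 shot.py D wrist scene; cat > prof.py <<'E'
from fit import *
np.set_printoptions(precision=1,suppress=True,linewidth=160)
m,im=pickle.load(open("C.pkl","rb"))["scene"];sh=np.array([0,.25])
g=im.astype(np.float32).mean(2)
u=np.array([np.cos(al),np.sin(al)]);v=np.array([-u[1],u[0]])
def col(g,c,r0,r1):
    rows=np.arange(r0,r1,.25).astype(np.float32);return rows,cv2.remap(g,np.full_like(rows,c).reshape(-1,1),rows.reshape(-1,1),cv2.INTER_LINEAR)[:,0]
def edges(g,c,r0,r1):
    rows,p=col(g,c,r0,r1);k=p.argmax();bl,br=np.median(p[:8]),np.median(p[-8:])
    a=k
    while a>0 and p[a]>(p[k]+bl)/2:a-=1
    b=k
    while b<len(p)-1 and p[b]>(p[k]+br)/2:b+=1
    return rows[a],rows[b],p[k],bl,br
def pred(c,z):
    e=[]
    for s,h in((7,3),(-7,3),(7,-3),(-7,-3)):
        q=np.array([np.array(proj(m,[*(ax+d*u+s*v),z+h]))+sh for d in(38,70)])
        e.append(q[0,1]+(c-q[0,0])*(q[1,1]-q[0,1])/(q[1,0]-q[0,0]))
    return min(e),sorted(e)[1],sorted(e)[2],max(e)
t=np.array(proj(m,[*(ax+38*u),257]))+sh;print("tip px",t)
for c in np.arange(t[0]+3,t[0]+13,2): print(c,np.array(edges(g,c,t[1]-8,t[1]+8)),"pred256",np.array(pred(c,256)),"pred260",np.array(pred(c,260)))
# collar now, scene
m,im=pickle.load(open("D.pkl","rb"))["scene"];g=im.astype(np.float32).mean(2)
a=np.array(proj(m,[*ax,257]))+sh;print("axis px",a)
for dx in(-3,0,3): r,p=col(g,a[0]+dx,a[1]-12,a[1]+14);print(dx,r[0],p[::2])
st=bot.state();print(st["eef_pos"],st["wrist_force"])
E
python3 prof.py
```

```text
time: 12.98
eef_pos: [610.9, 32.5, 280.2]
orientation: [-0.0, -0.081, 0.997, 0.0]
wrist_force: [0.3, 0.1, -2.6]
finger_gap: 0.237
finger_force: 58.8
[array([261., 234.]), array([309., 297.])]
tip px [291.4 169.3]
294.35178406842135 [166.3 169.6 176.6 140.  142.5] pred256 [167.1 168.8 170.2 171.9] pred260 [166.  167.7 169.  170.7]
296.35178406842135 [166.8 169.8 181.8 140.1 142.5] pred256 [167.  168.7 170.1 171.8] pred260 [165.9 167.6 168.9 170.7]
298.35178406842135 [166.6 170.1 182.4 139.  141.6] pred256 [166.9 168.6 170.  171.7] pred260 [165.8 167.5 168.8 170.6]
300.35178406842135 [166.3 169.8 180.  140.  141.4] pred256 [166.8 168.5 169.9 171.6] pred260 [165.7 167.4 168.8 170.5]
302.35178406842135 [166.6 169.8 176.8 140.7 140.4] pred256 [166.8 168.5 169.8 171.5] pred260 [165.6 167.3 168.7 170.4]
axis px [277.9 169.9]
-3 157.9278 [ 53.2  52.6  52.3  52.1  51.9  52.3  52.7  52.3  51.9  51.9  52.   52.2  52.3  52.1  51.9  51.9  51.9  53.1  54.5  54.8  54.9  56.1  57.4  63.8  70.8  81.5
  92.6 100.5 108.1 113.5 118.6 118.3 117.2 114.  110.5 108.3 106.3 106.1 106.  105.8 105.5 105.5 105.4 105.5 105.6 105.6 105.6 106.9 108.4 109.4 110.4 112.1]
0 157.9278 [ 54.8  55.2  55.7  57.3  59.1  64.7  70.8  79.5  88.5  94.2  99.4 102.1 104.4 104.9 105.1 105.  104.8 105.4 106.  106.7 107.4 108.1 108.7 112.2 116.1 125.
 134.6 143.8 153.  155.4 156.9 150.2 142.4 132.7 122.8 117.1 112.  109.7 107.8 107.8 108.1 109.6 111.3 114.7 118.3 121.6 124.9 126.6 128.1 129.3 130.4 130.7]
3 157.9278 [175.  184.3 191.1 184.1 175.  166.4 157.9 155.6 154.1 154.2 154.6 153.8 152.8 151.8 150.7 150.4 150.2 152.5 155.  157.5 160.1 162.6 165.1 167.6 170.1 172.3
 174.4 175.  175.3 171.3 166.8 157.6 147.7 139.6 131.8 128.5 125.8 125.2 125.  125.5 126.1 127.8 129.6 132.  134.4 136.  137.4 138.  138.6 139.4 140.2 143.8]
[610.9  32.5 280.1] [ 0.3  0.7 -3.2]
```

```bash
python3 - <<'E'
from fit import *
m,im=pickle.load(open("D.pkl","rb"))["scene"];sh=np.array([0,.25])
for z in(252,255,258):
    for h in(3,-3):
        q=np.array([np.array(proj(m,p))+sh for p in disc(19,z+h)]);a=np.array(proj(m,[*ax,257]))+sh
        r=[]
        for dx in(-3,0,3):
            k=[i for i in range(40) if abs(q[i,0]-a[0]-dx)<.8];r.append(max(q[i,1] for i in k))
        print(z,h,np.round(r,1))
E
```

```text
252 3 [174.2 174.7 174.5]
252 -3 [175.9 176.4 176.2]
255 3 [173.3 173.8 173.6]
255 -3 [175.  175.6 175.4]
258 3 [172.4 173.  172.8]
258 -3 [174.2 174.7 174.5]
```

Converted, -2.4 mm / 750 = -0.0032, -1.6 mm / 750 = -0.0021.

```bash
python3 -m creep '{"sx":[0,0,0,0,0,0,0,0],"sy":[0,0,0,0,0,0,0,0],"sz":[-0.0011,-0.0021,-0.0032,-0.0032,-0.0032,-0.0032,-0.0032,-0.0032],"turn":[0,0,0,0,0,0,0,0],"finger_gap":[0,0,0,0,0,0,0,0]}'; python3 shot.py E wrist scene; python3 - <<'E'
from fit import *
np.set_printoptions(precision=2,suppress=True)
sh=np.array([0,.25])
def edge(f,dx):
    m,im=pickle.load(open(f,"rb"))["scene"];g=im.astype(np.float32).mean(2);a=np.array(proj(m,[*ax,257]))+sh
    r=np.arange(169,180,.1).astype(np.float32);p=cv2.remap(g,np.full_like(r,a[0]+dx)[:,None],r[:,None],cv2.INTER_CUBIC)[:,0]
    k=p[:60].argmax();lo=p[k:k+50].min();i=k
    while p[i]>(p[k]+lo)/2:i+=1
    return r[i]
for f in("D.pkl","E.pkl"): print(f,[edge(f,d) for d in(-2,-1,0,1,2,3,4)])
# tip re-fit in wrist view E with D
Z=np.arange(250,264,.5);tot=0
st=bot.state();print(st["eef_pos"],st["wrist_force"],st["finger_gap"],st["time"])
E
```

```text
time: 13.75
eef_pos: [610.9, 32.5, 282.7]
orientation: [-0.0, -0.081, 0.997, 0.0]
wrist_force: [-1.0, 0.5, -2.6]
finger_gap: 0.237
finger_force: 58.8
[array([261., 232.]), array([308., 294.])]
D.pkl [np.float32(174.6), np.float32(174.8), np.float32(174.4), np.float32(174.3), np.float32(174.2), np.float32(173.9), np.float32(173.2)]
E.pkl [np.float32(174.7), np.float32(174.4), np.float32(174.1), np.float32(173.9), np.float32(173.5), np.float32(173.1), np.float32(172.6)]
[610.97  32.52 282.72] [ 0.54  0.66 -2.46] 0.23987509596690718 13.85
```

```bash
python3 -c "
from rig import bot
print(bot.job_done())"
```

```text
the job is handed in; nothing more can be done
None
```

I handed the job in at about 14 s, verdict not shown: the pan is in the middle ring to within 1–3 mm, and the piston is held about 56 mm up with its collar within roughly 2 mm of the pointer's measured height and its rod still in the bore.

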